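# Put the club-repair bench kit back on its silhouette tiles

### The arm

A 6-joint arm with a two-finger parallel gripper is mounted at the origin on the work surface. World frame = base frame: x ahead of the robot, y to its left, z up, the work surface at z = 0. Lengths are in m, angles in degrees, forces in N, time in s.
With the tool pointing down it reaches from about 0.4 to 0.825 m from the base axis. Payload 7 kg.
Tool frame: the origin (TCP) lies at the very end of the fingers, on their centre line; the grasp point (between the pads) lies 19 mm behind it; z points along the fingers, y is the line along which they close (so a half turn about z gives the same grasp; the last joint's range is limited). The gripper opens to 88 mm and grips with 3 to 60 N. Pads are 19 mm wide; open, the fingers measure 130 mm over their backs; the gripper's body (78 mm by 193 mm) begins 47 mm behind the grasp point.
Start: joints at [-49.612, 20.546, 0.682, 0, -70.136, -16.507], TCP at [0.273, -0.617, 0.227] pointing down, gripper open.
Joint ranges: [-176.03, 176.03], [-82.01, 121.73], [-58.28, 71.71], [-173.87, 95.51], [-174.79, -0.11], [-173.66, 173.66]. Speed limits (degrees/s): [136.94, 136.94, 172.46, 180, 180, 180].

### API

Orientations are given as [roll, pitch, yaw] about the fixed x, y, z axes, in that order (R = Rz(yaw) Ry(pitch) Rx(roll)).
In Python, from plant import ctrl gives the robot as it stands.
- The arm moves only by the tool carry_out, never from a script. Its argument "deltas" is a list that holds one entry, the list of rows, each a list of 5 numbers: the shift along the tool's x, y, z scaled (see below), then the turn about the tool's z scaled (see below), then the opening, from -1 (shut) to 1 (fully open). A call has 1 to 5 rows; each row is the pose to reach, as a shift and turn from the pose commanded when the call began, along the tool's axes at that moment, turning the shorter way round; what a row does not reach only later rows make up. The controller multiplies each number of a shift by 20 cm and each number of a turn by 2 pi rad. A row lasts 1/10 s, in which the tool goes at most 50 mm and 8.59 degrees, less where a joint would pass 70% of its speed; a pose out of reach is approached as far as the arm can. A call with a number of a shift or a turn outside -1 to 1 is refused whole. A call with a gripper value outside its range is refused whole. The fingers move at their own pace and stop on an object; the grip force is fixed at half the most. Time passes only in rows, so rows that repeat a pose let the fingers close. It gives the time, the measured TCP pose, the force, the opening and the grip force at its end, in the units of the state.
- ctrl.get_obs(): the state, without advancing time (a new reading comes with each control period).
- ctrl.snapshot(name): name is "scene" or "top" or "wrist"; returns a dict with "color" (384x512x3 uint8, red, green, blue), "camera_matrix" (3x3 intrinsics, pixels), "R" (3x3) and "t" (3): a world point X has camera coordinates R X + t. Camera axes: x right, y down, z forward; pixel columns grow to the right and rows downward; lengths in m; the calibration is good to about 2 mm. A picture is of the moment at which its call begins. There is no depth.
- ctrl.close_job(): hands the job in; it is judged then, once.
Trained networks look in a picture, given as the dict that the camera call returned (one of the last four; its "shot" number tells which), for a name from the list of things; names that differ only in an ending like _2 or _b are one class to them, and where a whole thing is asked for, a point or a joint stands for the part that bears it (a point fixed in the world has none). Each returns a list of dicts, best first, with "p" (0 to 1); they miss things now and then, are a little off and sometimes report something else, mostly with a low value. They report only what shows in the picture. A call takes as long as a camera call. They do not tell look-alikes from the thing itself.
- ctrl.search_frame(picture, name): "centre" ([column, row] in pixels, amid what is visible of it).
- ctrl.silhouettes(picture, name): "mask" (384x512 bool, what is visible of it) and "centre" ([column, row] in pixels, amid what is visible of it).
- ctrl.spot_point(picture, name): "centre" ([column, row] in pixels: a listed point, or the origin of a listed thing).
The state is a dict: "clock": time; "joint_pos": joint angles; "qvel": joint speeds; "tau": joint torques, N m; "tool_pos": TCP position; "orientation": TCP orientation; "force": force on the tool from outside, world axes, zero at the start; "moment": the same for the moment, N m; "opening": finger opening in m; "gripper_force": force on a finger pad.
Only numpy, scipy, OpenCV 4.12 (cv2) and the standard library are available. Lean on these libraries where they do the work, as an engineer would, in place of code of your own. Each camera call takes 0.05 s, during which the arm holds its last target. There are 200 camera calls.

### The job

Tidy the club-repair bench: set the putter head, the tape roll, the rubber shaft clamp and the little jar each down flat and upright, centred on the white tile that shows its own black silhouette, with the putter head and the clamp lined up lengthwise with theirs (either end may face either way). The putter head and the tape roll start on each other's tile, so one of them must first be parked on a free spot to swap them. Leave the bottle and the hammer where they are.

Things in the scene. Friction and masses are not known exactly. Their poses are not given: they have to be found in the camera images.
- putter_c (a point): Bare steel blade putter head: a bar 110 mm long (x), 24 mm wide (y), 28 mm high (z), 0.33 kg, flat underneath, with a thin round hosel stub (13 mm diameter, rising 18 mm above the bar) 44 mm from the middle towards its -x end. The point is the centre of the bar, 14 mm above its underside. Starts lying on the tape roll's tile.
- roll_c (a point): Roll of tan masking tape lying flat, a ring 56 mm outside diameter, 38 mm hole, 36 mm high, about 0.08 kg. The point is the centre of the roll, 18 mm above its underside, on the axis of the hole; z is its axis. Starts lying on the putter head's tile.
- clamp_c (a point): Black rubber shaft clamp (block that holds a club shaft in the vice), 64 mm long (x), 42 mm wide (y), 36 mm high (z), 0.11 kg, with a grey seam along its top and grey shaft ends in its end faces; rigid. The point is its centre, 18 mm above its underside. Starts on the bare bench.
- jar_c (a point): Small round amber glass jar with a steel lid, 38 mm diameter, 58 mm high, about 0.09 kg, standing upright. The point is its centre, 29 mm above its underside; z is its axis. Starts on the bare bench.
- mark_putter (a point): Fixed white tile, 130 (its x) x 90 (its y) x 6 mm thick, lying on the bench; the point is the centre of its top face, which is also the centre of the black silhouette painted (flat) on it: a long bar 114 mm (x) by 28 mm (y), for the putter head.
- mark_roll (a point): Fixed white tile, 130 (its x) x 90 (its y) x 6 mm thick, lying on the bench; the point is the centre of its top face, which is also the centre of the black silhouette painted (flat) on it: a ring of 60 mm outside and 36 mm inside diameter, for the tape roll.
- mark_clamp (a point): Fixed white tile, 130 (its x) x 90 (its y) x 6 mm thick, lying on the bench; the point is the centre of its top face, which is also the centre of the black silhouette painted (flat) on it: a rectangle 68 mm (x) by 46 mm (y), for the shaft clamp.
- mark_jar (a point): Fixed white tile, 130 (its x) x 90 (its y) x 6 mm thick, lying on the bench; the point is the centre of its top face, which is also the centre of the black silhouette painted (flat) on it: a small disc of 42 mm diameter, for the jar.
- bottle_c (a point): Bystander: white plastic bottle, 60 mm diameter, 150 mm high, standing on the bench to the robot's left; the point is its centre, 75 mm up. Not to be disturbed.
- hammer: Bystander: hammer 270 mm long lying on the bench beyond the work. Not to be disturbed.
There are look-alikes about, which are no part of the job. Leave any pink look-alike of the part that bears clamp_c alone. Leave any brown look-alike of the part that bears putter_c alone.

How it is judged:
By the outcome, as a careful person would: the job done as asked, in the order asked, and still so for the second after the job is handed in, with the robot touching nothing.
It also fails if it takes over 128 s, if anything falls off the work surface, if the arm or the gripper's body presses on something with over 40 N, if the wrist force passes 120 N, or if a joint passes its speed limit or range.

## Working session

There is one attempt and no reset: what is moved stays moved. The work goes in short steps, Python scripts to look and compute and a tool call to move; the robot and the scene stay as the last step left them, time stands still between calls to the robot, and variables do not carry over. Pictures are saved under pics/ and viewed, at most 14 in all, crops included, and the job is handed in when it is done.

Besides the shell and the picture viewer there is one more tool, called after ">>>" as name([rows], argument=value, ...), one row to a line, values as JSON. carry_out: Moves the arm, as the interface text tells. Its arguments: {"type":"object","properties":{"deltas":{"type":"array"}},"required":["deltas"]}

```bash
ls; mkdir -p pics; python3 - <<'E'
from plant import ctrl
import cv2
print(ctrl.get_obs())
for n in ("scene","top"):
    p=ctrl.snapshot(n); cv2.imwrite(f"pics/{n}0.png",p["color"][:,:,::-1])
    print(n,p["camera_matrix"],p["R"],p["t"])
    for k in "putter_c roll_c clamp_c jar_c mark_putter mark_roll mark_clamp mark_jar bottle_c".split():
        print(k,[(d["centre"],round(d["p"],2)) for d in ctrl.spot_point(p,k)])
E
```

```text
pics
{'clock': 0.0, 'joint_pos': array([-4.96144458e+01,  2.05920237e+01,  6.34268584e-01, -1.99813229e-02,
       -7.01351631e+01, -1.65061201e+01]), 'qvel': array([ 0.05193687,  0.03195718,  0.04975324, -0.00860609,  0.11371247,
        0.0408714 ]), 'tau': array([ 2.88853098e-04, -5.82727432e+01,  2.93063396e+01,  6.99750647e+00,
        7.05208411e-03, -1.69954874e-04]), 'tool_pos': array([ 0.27302275, -0.61679379,  0.22562023]), 'orientation': array([ 1.79905574e+02, -8.39267203e-03, -1.56127364e+02]), 'force': array([ 0.33650291,  0.43699421, -0.28082841]), 'moment': array([ 0.00350932,  0.01513585, -0.01275979]), 'gripper_force': 0.0, 'opening': 0.08780729199896664}
scene [[419.03973926   0.         252.13079946]
 [  0.         419.03973926 192.12332749]
 [  0.           0.           1.        ]] [[ 0.74167508  0.67075779 -0.00143344]
 [ 0.42932027 -0.47635085 -0.76731609]
 [-0.51536606  0.56848382 -0.64126747]] [-0.50940769 -0.1214644   1.49828708]
putter_c [([208.0, 213.1], 0.77)]
roll_c [([121.6, 261.4], 0.56)]
clamp_c [([159.2, 303.1], 0.74)]
jar_c [([235.2, 234.2], 0.72)]
[... 159 characters left out ...]
.79)]
bottle_c [([314.9, 143.5], 0.97)]
top [[348.20342422   0.         261.49531338]
 [  0.         348.20342422 188.5736701 ]
 [  0.           0.           1.        ]] [[-0.00451092 -0.99976189  0.02134977]
 [-0.99544562  0.00245634 -0.09529947]
 [ 0.09522434 -0.02168242 -0.99521967]] [0.09904194 0.56727526 0.99342401]
putter_c [([287.1, 216.0], 0.79), ([240.7, 272.7], 0.56)]
roll_c [([383.6, 229.0], 0.72)]
clamp_c [([384.2, 170.2], 0.96), ([347.9, 179.1], 0.93), ([286.1, 219.4], 0.52)]
jar_c [([291.4, 170.1], 0.7)]
mark_putter [([383.7, 227.8], 0.79)]
mark_roll [([285.5, 220.5], 0.69)]
mark_clamp [([201.9, 168.3], 0.58)]
mark_jar [([202.5, 226.8], 0.66)]
bottle_c [([130.0, 192.6], 0.79)]
```

```bash
python3 - <<'E'
import cv2
i=cv2.imread("pics/top0.png"); cv2.imwrite("pics/top0c.png",cv2.resize(i[110:310,150:430],None,fx=2.8,fy=2.8,interpolation=cv2.INTER_CUBIC))
E
```

```text
(no output)
```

View pics/top0c.png

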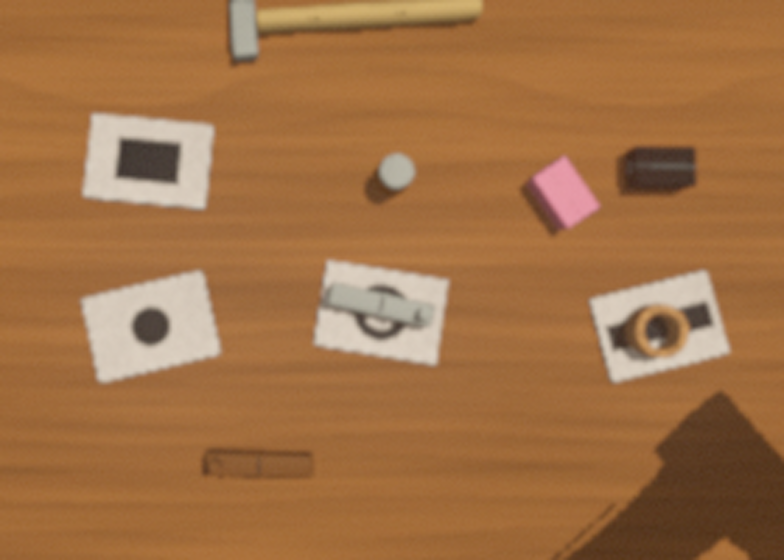

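View pics/scene0.png

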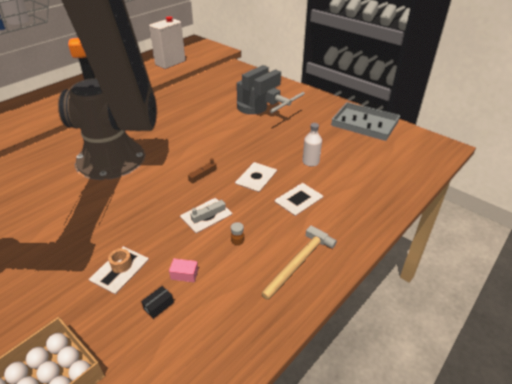

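View pics/top0.png

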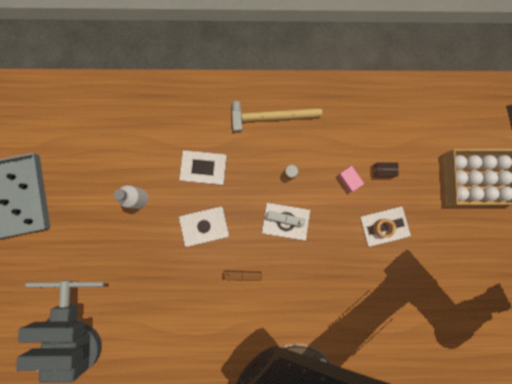

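The pictures show the black clamp (top 386,170) and the steel putter head (top 287,217, on the ring tile). The pink block (351,179) and the brown bar (242,275) are the look-alikes. The black and steel ones fit the descriptions, and the enlarged crop confirms it. Next I'll measure them metrically.

```bash
cat > h.py <<'E'
import numpy as np, cv2
from plant import ctrl
X0,X1,Y0,Y1=0.25,0.90,-0.50,0.35   # rectified area, 1 mm/px; col=(Y1-y), row=(X1-x)
def ray(p,px,z):
    d=p["R"].T@np.linalg.inv(p["camera_matrix"])@[*px,1.]; c=-p["R"].T@p["t"]
    return c+d*(z-c[2])/d[2]
def proj(p,X):
    q=p["camera_matrix"]@(p["R"]@np.asarray(X,float)+p["t"]); return q[:2]/q[2]
def rect(p,z,img=None):
    w=[(x,y) for x in(X0,X1) for y in(Y0,Y1)]
    H=cv2.getPerspectiveTransform(np.float32([proj(p,(x,y,z)) for x,y in w]),
        np.float32([((Y1-y)*1000,(X1-x)*1000) for x,y in w]))
    return cv2.warpPerspective(p["color"] if img is None else img,H,(int((Y1-Y0)*1000),int((X1-X0)*1000)),flags=cv2.INTER_LINEAR)
def box(mask):
    """minAreaRect of largest blob -> x,y, length,width mm, yaw of long axis in world deg (mod 180)"""
    cs,_=cv2.findContours(mask.astype(np.uint8),0,2)
    c=max(cs,key=cv2.contourArea); (u,v),_,_=r=cv2.minAreaRect(c)
    b=cv2.boxPoints(r); e=[b[1]-b[0],b[2]-b[1]]; e.sort(key=np.linalg.norm)
    l=e[1]; yaw=np.degrees(np.arctan2(-l[0],-l[1]))%180
    return X1-v/1000,Y1-u/1000,*(np.linalg.norm(q).round(1) for q in e[::-1]),yaw
E
python3 - <<'E'
from h import *
for n in ("top","scene"):
    p=ctrl.snapshot(n); im=rect(p,.006)
    white=(im.min(2)>165).astype(np.uint8)
    for k in "mark_putter mark_roll mark_clamp mark_jar".split():
        for d in ctrl.spot_point(p,k)[:1]:
            X=ray(p,d["centre"],.006)
            m=ctrl.silhouettes(p,k)
            print(n,k,X.round(3), end=" ")
            u,v=int((Y1-X[1])*1000),int((X1-X[0])*1000)
            w=np.zeros_like(white); s=np.s_[max(v-80,0):v+80,max(u-80,0):u+80]; w[s]=white[s]
            w=cv2.morphologyEx(w,cv2.MORPH_CLOSE,np.ones((35,35)))
            print(np.round(box(w),4))
    for k,z in (("putter_c",.034),("roll_c",.042),("clamp_c",.036),("jar_c",.058)):
        for d in ctrl.silhouettes(p,k)[:3]:
            print(n,k,round(d["p"],2),np.round(d["centre"]),np.round(box(rect(p,z,d["mask"].astype(np.uint8)*255)>127),4))
    for k,z in (("putter_c",.02),("roll_c",.024),("clamp_c",.018),("jar_c",.029)):
        print(k,[(ray(p,d["centre"],z).round(4),round(d["p"],2)) for d in ctrl.spot_point(p,k)[:3]])
E
```

```text
top mark_putter [ 0.459 -0.265  0.006] [  0.4565  -0.2712 127.7     88.1    103.7816]
top mark_roll [0.472 0.016 0.006] [4.7270e-01 2.5200e-02 1.2840e+02 8.8700e+01 8.0665e+01]
top mark_clamp [0.628 0.275 0.006] [  0.6355   0.2804 144.1     88.5     84.8056]
top mark_jar [0.462 0.264 0.006] [  0.4583   0.2758 144.      90.2    102.5288]
top putter_c 0.82 [239. 274.] [  0.3225   0.155  106.      27.      90.    ]
top putter_c 0.67 [286. 217.] [4.80800e-01 2.83000e-02 1.12100e+02 2.70000e+01 7.65043e+01]
top roll_c 0.61 [203. 226.] [  0.4588   0.2627 129.1     90.2    103.134 ]
top roll_c 0.58 [380. 229.] [ 0.4532 -0.2548 70.9    62.6    69.444 ]
top clamp_c 0.61 [386. 169.] [ 0.622 -0.267 76.    46.    90.   ]
top jar_c 0.59 [290. 170.] [6.12e-01 1.45e-02 4.20e+01 3.90e+01 0.00e+00]
putter_c [(array([0.3169, 0.1575, 0.02  ]), 0.95), (array([0.4853, 0.022 , 0.02  ]), 0.59), (array([ 0.4461, -0.2585,  0.02  ]), 0.31)]
roll_c [(array([ 0.4468, -0.2576,  0.024 ]), 0.5)]
clamp_c [(array([ 0.5978, -0.1696,  0.018 ]), 0.86), (array([ 0.6118, -0.2758,  0.018 ]), 0.78), (array([0.4559, 0.2673,
[... 443 characters left out ...]
6.32000e+01 7.15651e+01]
scene putter_c 0.6 [205. 171.] [  0.3446   0.1411 134.9     58.5     92.9815]
scene roll_c 0.68 [118. 259.] [  0.4707  -0.266   83.5     54.9    159.7752]
scene clamp_c 0.74 [157. 304.] [ 0.6397 -0.2787 72.4    64.4    87.3974]
scene clamp_c 0.6 [184. 271.] [ 0.6118 -0.1754 74.7    69.2    34.3803]
scene jar_c 0.65 [238. 236.] [ 6.378e-01 -5.800e-03  8.270e+01  3.540e+01  1.350e+02]
putter_c [(array([0.4853, 0.018 , 0.02  ]), 0.76), (array([0.3284, 0.1613, 0.02  ]), 0.63), (array([ 0.4741, -0.2696,  0.02  ]), 0.34)]
roll_c []
clamp_c [(array([ 0.5864, -0.1643,  0.018 ]), 0.72), (array([ 0.6256, -0.2773,  0.018 ]), 0.7)]
jar_c [(array([0.6299, 0.0092, 0.029 ]), 0.53)]
```

```bash
cat > plan.py <<'E'
"""plan.py 'x y z yaw' (commanded now) 'x y z yaw' ... -> deltas for each call"""
import sys, numpy as np
w=[np.array(a.split(),float) for a in sys.argv[1:]]
for a,b in zip(w,w[1:]):
    c,s=np.cos(np.radians(a[3])),np.sin(np.radians(a[3])); d=(b-a)[:3]/.2
    t=-((b[3]-a[3]+180)%360-180)
    print(np.round([c*d[0]+s*d[1], s*d[0]-c*d[1], -d[2], t/360],4).tolist(),"rows",int(max(np.ceil(np.linalg.norm(d)*4),np.ceil(abs(t)/8.59))))
E
python3 plan.py '.273 -.617 .227 -156.13' '.36 -.45 .3 -116' '.45 -.265 .3 -76.3'
```

```text
[-0.7357, 0.5876, -0.365, -0.1115] rows 5
[-1.0287, 0.001, -0.0, -0.1103] rows 5
```

>>> carry_out([
  [[-0.7357, 0.5876, -0.365, -0.1115, 1], [-0.7357, 0.5876, -0.365, -0.1115, 1], [-0.7357, 0.5876, -0.365, -0.1115, 1], [-0.7357, 0.5876, -0.365, -0.1115, 1], [-0.7357, 0.5876, -0.365, -0.1115, 1]],
])

```text
clock: 3.15
tool_pos: [0.3629, -0.4474, 0.3033]
orientation: [-179.7, -0.0, -115.4]
force: [-0.6, -1.6, 0.4]
opening: 0.0875
gripper_force: 0.0
```

>>> carry_out([
  [[-1, 0, 0, -0.11, 1], [-1, 0, 0, -0.11, 1], [-1, 0, 0, -0.11, 1], [-1, 0, 0, -0.11, 1], [-1, 0, 0, -0.11, 1]],
])

```text
clock: 3.65
tool_pos: [0.45, -0.2661, 0.3]
orientation: [-179.9, 0.0, -75.7]
force: [-0.7, -0.4, 0.4]
opening: 0.0876
gripper_force: 0.0
```

```bash
python3 - <<'E'
from h import *
o=ctrl.get_obs(); print(o["clock"],o["tool_pos"],o["orientation"],o["joint_pos"].round(1),o["qvel"].round(1))
p=ctrl.snapshot("wrist"); print(p["R"].round(3),-p["R"].T@p["t"],p["camera_matrix"][0])
cv2.imwrite("pics/w1.png",p["color"][:,:,::-1])
E
```

```text
3.65 [ 0.44997845 -0.26608618  0.29999144] [-1.79906642e+02  1.98187859e-03 -7.57417009e+01] [ -9.1   3.7 -11.5  -0.  -74.8  23.4] [-4.3  0.5  0.3  1.  -0.6 53.8]
[[-0.969 -0.246 -0.001]
 [-0.239  0.938  0.252]
 [-0.061  0.245 -0.968]] [ 0.46677179 -0.33046956  0.45829429] [315.22090242   0.         252.50899122]
```

View pics/w1.png

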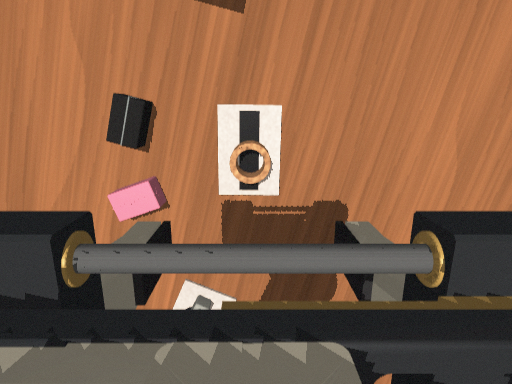

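The wrist view shows the roll on the putter tile (250,163; tile centre 250,150), the black clamp at (130,122) and the pink block at (137,198). I'll re-measure with the arm settled.

```bash
cat >> h.py <<'E'
def hsv(im): return cv2.cvtColor(im,cv2.COLOR_RGB2HSV)
def blob(m,x,y,r,close=1):
    """keep mask within r (m) of (x,y); close; box"""
    u,v=int((Y1-y)*1000),int((X1-x)*1000); r=int(r*1000); w=np.zeros(m.shape,np.uint8)
    cv2.circle(w,(u,v),r,1,-1); w&=m.astype(np.uint8)
    w=cv2.morphologyEx(w,cv2.MORPH_OPEN,np.ones((3,3)))
    return np.round(box(cv2.morphologyEx(w,cv2.MORPH_CLOSE,np.ones((close,close)))),4)
E
sed -i 's/^X0,X1,Y0,Y1=.*/X0,X1,Y0,Y1=0.25,0.90,-0.60,0.50/' h.py
python3 - <<'E'
from h import *
o=ctrl.get_obs(); print(o["clock"],o["tool_pos"],o["orientation"],o["qvel"].round(1))
for n in("wrist","top","scene"):
    p=ctrl.snapshot(n)
    im=rect(p,.006); h=hsv(im); white=(h[...,1]<60)&(h[...,2]>150)
    print(n,"tileP",blob(white,.458,-.271,.085,41))
    if n!="wrist":
        print("tileR",blob(white,.474,.0257,.085,41)); 
        for nm,x,y in(("C",.631,.275),("J",.459,.2757)):
            print("tile",nm,blob(white,x,y,.085,51),"black",blob(h[...,2]<75,x,y,.05))
    im=rect(p,.042); h=hsv(im); print("roll top tan",blob((h[...,1]>80)&(h[...,2]>120),.452,-.262,.045,9))
    im=rect(p,.036); h=hsv(im); print("clamp",blob(h[...,2]<75,.62,-.27,.06,15))
    im=rect(p,.058); h=hsv(im); print("jarlid",blob((h[...,1]<60)&(h[...,2]>110),.612,.0145,.04))
    im=rect(p,.034); h=hsv(im); print("putter",blob((h[...,1]<70)&(h[...,2]>110)&(h[...,2]<195),.483,.028,.075))
E
```

```text
3.7 [ 0.44915956 -0.26775046  0.29996882] [-1.79941707e+02 -1.31652797e-02 -7.55539107e+01] [-3.3  0.5  0.2  0.4 -0.2 -9.7]
wrist tileP [  0.4579  -0.271  129.8     89.8    103.4957]
roll top tan [ 0.453  -0.2615 57.     54.     90.    ]
clamp [ 0.6198 -0.2742 64.5    51.5    88.8542]Traceback (most recent call last):
  File "<stdin>", line 13, in <module>
  File "h.py", line 27, in blob
    return np.round(box(cv2.morphologyEx(w,cv2.MORPH_CLOSE,np.ones((close,close)))),4)
                    ~~~^^^^^^^^^^^^^^^^^^^^^^^^^^^^^^^^^^^^^^^^^^^^^^^^^^^^^^^^^^^^
  File "h.py", line 17, in box
    c=max(cs,key=cv2.contourArea); (u,v),_,_=r=cv2.minAreaRect(c)
ValueError: max() iterable argument is empty
```

```bash
python3 plan.py '.4475 -.2702 .3 -76.39' '.453 -.2615 .11 -76.39' '.453 -.2615 .011 -76.39' '.453 -.2615 .11 -76.39' '.462 -.125 .11 -76.39' '.462 -.125 .006 -76.39'
```

```text
[-0.0358, -0.037, 0.95, -0.0] rows 4
[0.0, -0.0, 0.495, -0.0] rows 2
[0.0, -0.0, -0.495, -0.0] rows 2
[-0.6527, -0.2043, -0.0, -0.0] rows 3
[0.0, -0.0, 0.52, -0.0] rows 3
```

>>> carry_out([
  [[-0.036, 0.037, 0.95, 0, 1], [-0.036, 0.037, 0.95, 0, 1], [-0.036, 0.037, 0.95, 0, 1], [-0.036, 0.037, 0.95, 0, 1], [-0.036, 0.037, 0.95, 0, 1]],
])

```text
clock: 4.25
tool_pos: [0.4344, -0.2649, 0.1048]
orientation: [179.5, 0.3, -76.7]
force: [-0.8, 0.3, 0.5]
opening: 0.0878
gripper_force: 0.0
```

>>> carry_out([
  [[-0.001, -0.074, 0, 0, 1], [0, -0.074, 0, 0, 1], [0, -0.074, 0, 0, 1], [0, -0.074, 0, 0, 1], [0, -0.074, 0, 0, 1]],
])

```text
clock: 4.75
tool_pos: [0.4536, -0.2618, 0.1105]
orientation: [-179.9, -0.0, -76.4]
force: [-1.1, 0.0, -0.7]
opening: 0.0874
gripper_force: 0.0
```

>>> carry_out([
  [[0, 0, 0.2, 0, 1], [0, 0, 0.35, 0, 1], [0, 0, 0.44, 0, 1], [0, 0, 0.495, 0, 1], [0, 0, 0.495, 0, 1]],
])

```text
clock: 5.25
tool_pos: [0.4526, -0.2615, 0.0096]
orientation: [179.9, 0.1, -76.4]
force: [-0.6, 0.2, -0.1]
opening: 0.088
gripper_force: 0.0
```

>>> carry_out([
  [[0, 0, 0, 0, -1], [0, 0, 0, 0, -1], [0, 0, 0, 0, -1], [0, 0, 0, 0, -1], [0, 0, 0, 0, -1]],
])

```text
clock: 5.75
tool_pos: [0.4535, -0.2617, 0.0111]
orientation: [-180.0, -0.0, -76.4]
force: [-0.3, 0.8, 4.2]
opening: 0.0547
gripper_force: 30.0
```

Gripped at about 55 mm. I'll lift it, carry it to the free spot and set it down; the roll sits 5 mm above the TCP, so I lower by 104 to 105 mm.

>>> carry_out([
  [[0, 0, -0.2, 0, -1], [0, 0, -0.4, 0, -1], [0, 0, -0.495, 0, -1], [0, 0, -0.495, 0, -1]],
])

```text
clock: 6.15
tool_pos: [0.4553, -0.2621, 0.1129]
orientation: [-179.7, -0.2, -76.4]
force: [-0.1, 0.2, -0.6]
opening: 0.0546
gripper_force: 30.0
```

>>> carry_out([
  [[-0.2, -0.06, 0, 0, -1], [-0.45, -0.14, 0, 0, -1], [-0.653, -0.204, 0, 0, -1], [-0.653, -0.204, 0, 0, -1], [-0.653, -0.204, 0, 0, -1]],
])

```text
clock: 6.65
tool_pos: [0.4619, -0.124, 0.109]
orientation: [180.0, 0.0, -76.2]
force: [-0.4, -0.0, -1.8]
opening: 0.0548
gripper_force: 30.0
```

>>> carry_out([
  [[0, 0, 0.2, 0, -1], [0, 0, 0.38, 0, -1], [0, 0, 0.48, 0, -1], [0, 0, 0.522, 0, -1], [0, 0, 0.522, 0, -1]],
])

```text
clock: 7.15
tool_pos: [0.461, -0.1264, 0.0043]
orientation: [179.8, 0.0, -76.5]
force: [0.3, 0.2, -0.5]
opening: 0.0549
gripper_force: 30.0
```

>>> carry_out([
  [[0, 0, 0, 0, -1], [0, 0, 0, 0, 1], [0, 0, 0, 0, 1], [0, 0, 0, 0, 1], [0, 0, 0, 0, 1]],
])

```text
clock: 7.65
tool_pos: [0.4624, -0.1251, 0.0054]
orientation: [-180.0, -0.0, -76.4]
force: [0.2, -0.5, -0.1]
opening: 0.0811
gripper_force: 0.0
```

```bash
python3 plan.py '.462 -.125 .0056 -76.39' '.462 -.125 .2 -76.39' '.483 .05 .25 -103.4'
```

```text
[0.0, -0.0, -0.972, -0.0] rows 4
[-0.8257, -0.3079, -0.25, 0.075] rows 4
```

>>> carry_out([
  [[0, 0, -0.15, 0, 1], [0, 0, -0.4, 0, 1], [0, 0, -0.65, 0, 1], [0, 0, -0.9, 0, 1], [0, 0, -0.972, 0, 1]],
])

```text
clock: 8.15
tool_pos: [0.4648, -0.1252, 0.2055]
orientation: [-179.5, -0.1, -76.3]
force: [0.5, 0.4, -0.4]
opening: 0.0875
gripper_force: 0.0
```

>>> carry_out([
  [[-0.826, -0.308, -0.25, 0.075, 1], [-0.826, -0.308, -0.25, 0.075, 1], [-0.826, -0.308, -0.25, 0.075, 1], [-0.826, -0.308, -0.25, 0.075, 1], [-0.826, -0.308, -0.25, 0.075, 1]],
])

```text
clock: 8.65
tool_pos: [0.4846, 0.0543, 0.2515]
orientation: [-179.8, 0.1, -103.3]
force: [0.1, 0.3, -0.2]
opening: 0.0875
gripper_force: 0.0
```

>>> carry_out([
  [[0, 0, 0, 0, 1], [0, 0, 0, 0, 1]],
])

```text
clock: 8.85
tool_pos: [0.4826, 0.0495, 0.2491]
orientation: [180.0, -0.0, -103.3]
force: [0.2, 0.4, -0.5]
opening: 0.0878
gripper_force: 0.0
```

```bash
cat > m.py <<'E'
from h import *
import sys
o=ctrl.get_obs(); print(o["clock"],o["tool_pos"].round(4),o["orientation"].round(2))
def t(*a):
    try: print(a[0],blob(*a[1:]))
    except ValueError: print(a[0],"none")
for n in sys.argv[1:]:
    p=ctrl.snapshot(n); cv2.imwrite(f"pics/{n}_{o['clock']:.1f}.png",p["color"][:,:,::-1])
    print(n); h=hsv(rect(p,.006)); W=(h[...,1]<60)&(h[...,2]>150)
    for nm,x,y in(("P",.458,-.271),("R",.474,.026),("C",.631,.275),("J",.459,.2757)):
        t("tile"+nm,W,x,y,.085,51); t("  black"+nm,h[...,2]<75,x,y,.05)
    h=hsv(rect(p,.036)); t("rollbench",(h[...,1]>80)&(h[...,2]>120),.462,-.125,.045,9)
    t("clamp",h[...,2]<75,.62,-.27,.06,15)
    h=hsv(rect(p,.058)); t("jarlid",(h[...,1]<60)&(h[...,2]>110),.612,.0145,.04)
    h=hsv(rect(p,.034)); t("putter",(h[...,1]<70)&(h[...,2]>110)&(h[...,2]<195),.483,.028,.065)
    for k,z in(("putter_c",.02),("clamp_c",.018),("jar_c",.029),("roll_c",.018)): print(k,[(ray(p,d["centre"],z).round(4)[:2],round(d["p"],2)) for d in ctrl.spot_point(p,k)[:2]])
E
python3 m.py wrist top scene; ls pics
```

```text
8.85 [0.4826 0.0495 0.2491] [ 1.7996e+02 -2.0000e-02 -1.0334e+02]
wrist
tileP none
  blackP [ 0.458 -0.271 98.    98.     0.   ]
tileR [4.73800e-01 2.60000e-02 1.29500e+02 8.96000e+01 8.05377e+01]
  blackR [4.57000e-01 3.02000e-02 5.60000e+01 2.41000e+01 7.68275e+01]
tileC [  0.631    0.2242  89.7     34.6    172.875 ]
  blackC [  0.6292   0.2677  99.7     56.8    167.9574]
tileJ [  0.4643   0.2399 113.7     44.9    166.5514]
  blackJ [  0.465    0.3009  99.4     48.6    166.569 ]
rollbench [ 4.67000e-01 -1.04200e-01  8.97000e+01  4.71000e+01  1.66569e+02]
clamp [  0.62  -0.27 118.   118.     0.  ]
jarlid [6.175e-01 1.250e-02 3.300e+01 3.300e+01 0.000e+00]
putter [4.80700e-01 4.21000e-02 9.26000e+01 4.50000e+01 9.57106e+01]
putter_c [(array([0.3199, 0.153 ]), 0.67), (array([0.4803, 0.0269]), 0.57)]
clamp_c []
jar_c [(array([0.614 , 0.0104]), 0.6), (array([0.481 , 0.0269]), 0.48)]
roll_c [(array([ 0.4661, -0.1238]), 0.78)]
top
tileP [  0.4564  -0.2702 132.1     91.7    103.815 ]
  blackP none
tileR none
  blackR [4.65600e-01 5.31000e-02 8.92000e+01 1.74000e+01 1.63139e+01]
tileC [  0.
[... 737 characters left out ...]
0.2737 55.3    34.3    85.4261]
tileJ [  0.4614   0.2665 130.      93.3    103.0552]
  blackJ [ 0.461   0.2695 26.     25.      0.    ]
rollbench [ 0.462 -0.125 88.    88.     0.   ]
clamp [ 0.638 -0.279 68.    56.    90.   ]
jarlid [6.232e-01 7.200e-03 4.240e+01 3.040e+01 1.350e+02]
putter [4.92600e-01 1.71000e-02 1.08800e+02 7.32000e+01 8.13475e+01]
putter_c [(array([0.4933, 0.0211]), 0.95), (array([0.3232, 0.1506]), 0.9)]
clamp_c [(array([ 0.5967, -0.1657]), 0.88), (array([ 0.6138, -0.2729]), 0.73)]
jar_c [(array([0.6197, 0.0011]), 0.75)]
roll_c [(array([ 0.4664, -0.1322]), 0.94), (array([0.4737, 0.2623]), 0.65)]
scene0.png
scene_8.8.png
top0.png
top0c.png
top_8.8.png
w1.png
wrist_8.8.png
```

```bash
python3 - <<'E'
from h import *
p=ctrl.snapshot("wrist"); im=rect(p,.034)
u,v=int((Y1-.026)*1000),int((X1-.48)*1000)
c=im[v-75:v+75,u-90:u+90]; cv2.imwrite("pics/putr.png",cv2.resize(c[:,:,::-1],None,fx=4,fy=4))
ds=ctrl.silhouettes(p,"putter_c")
for d in ds[:2]: print(d["p"],box(rect(p,.034,d["mask"].astype(np.uint8)*255)>127))
E
```

```text
0.91 (0.3255125732421875, 0.142826416015625, np.float32(101.6), np.float32(31.8), np.float32(87.79738))
0.62 (0.48190164184570317, 0.02819259643554689, np.float32(110.8), np.float32(25.0), np.float32(76.27772))
```

View pics/putr.png

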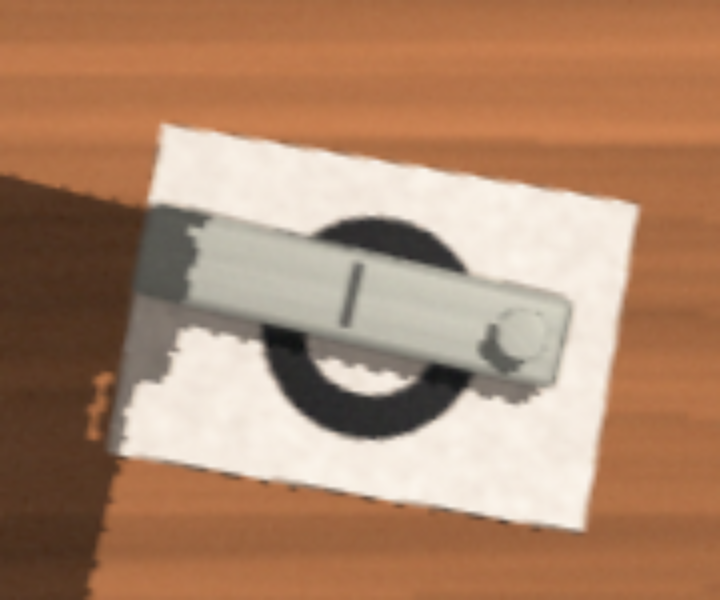

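The steel putter is on the ring tile, hosel at the right, bar 111 x 25 mm, centred at (0.4815, 0.0282) with long axis at 76.3°. The sizes match, so I'll pick it.

```bash
python3 plan.py '.483 .05 .25 -103.39' '.4815 .0282 .1 -103.75' '.4815 .0282 .010 -103.75' '.4815 .0282 .11 -103.75' '.47 -.12 .13 -90' '.458 -.271 .11 -76.5'  '.458 -.271 .0105 -76.5'
```

```text
[0.1078, -0.0179, 0.75, 0.001] rows 4
[-0.0, 0.0, 0.45, -0.0] rows 2
[-0.0, 0.0, -0.5, -0.0] rows 2
[0.7334, -0.1203, -0.1, -0.0382] rows 3
[0.755, 0.06, 0.1, -0.0375] rows 4
[0.0, -0.0, 0.4975, -0.0] rows 2
```

>>> carry_out([
  [[0.108, -0.018, 0.25, 0.001, 1], [0.108, -0.018, 0.5, 0.001, 1], [0.108, -0.018, 0.7, 0.001, 1], [0.108, -0.018, 0.75, 0.001, 1], [0.108, -0.018, 0.75, 0.001, 1]],
])

```text
clock: 10.2
tool_pos: [0.4812, 0.0278, 0.0988]
orientation: [179.9, -0.1, -103.7]
force: [0.6, 0.1, -0.1]
opening: 0.0878
gripper_force: 0.0
```

>>> carry_out([
  [[0, 0, 0.15, 0, 1], [0, 0, 0.3, 0, 1], [0, 0, 0.4, 0, 1], [0, 0, 0.45, 0, 1], [0, 0, 0.45, 0, 1]],
])

```text
clock: 10.7
tool_pos: [0.4825, 0.0285, 0.0102]
orientation: [-180.0, 0.0, -103.7]
force: [0.4, 0.5, 0.4]
opening: 0.0877
gripper_force: 0.0
```

>>> carry_out([
  [[0, 0, 0, 0, -1], [0, 0, 0, 0, -1], [0, 0, 0, 0, -1], [0, 0, 0, 0, -1], [0, 0, 0, 0, -1]],
])

```text
clock: 11.2
tool_pos: [0.4818, 0.0282, 0.0099]
orientation: [-180.0, 0.0, -103.7]
force: [0.2, -0.2, -0.1]
opening: 0.053
gripper_force: 0.0
```

>>> carry_out([
  [[0, 0, 0, 0, -1], [0, 0, 0, 0, -1]],
])

```text
clock: 11.4
tool_pos: [0.4816, 0.0281, 0.0096]
orientation: [180.0, -0.0, -103.7]
force: [1.2, -0.2, -0.1]
opening: 0.0373
gripper_force: 0.0
```

>>> carry_out([
  [[0, 0, 0, 0, -1], [0, 0, 0, 0, -1], [0, 0, 0, 0, -1], [0, 0, 0, 0, -1]],
])

```text
clock: 11.8
tool_pos: [0.4816, 0.0281, 0.0095]
orientation: [180.0, -0.0, -103.7]
force: [-0.2, -0.2, 0.3]
opening: 0.0234
gripper_force: 30.0
```

>>> carry_out([
  [[0, 0, -0.1, 0, -1], [0, 0, -0.25, 0, -1], [0, 0, -0.42, 0, -1], [0, 0, -0.5, 0, -1], [0, 0, -0.5, 0, -1]],
])

```text
clock: 12.3
tool_pos: [0.4829, 0.0286, 0.1116]
orientation: [-179.8, 0.2, -103.7]
force: [-0.2, -0.1, -3.0]
opening: 0.0237
gripper_force: 30.0
```

Holding it (3 N). Carrying it to its tile.

>>> carry_out([
  [[0.15, -0.024, -0.03, -0.008, -1], [0.35, -0.057, -0.06, -0.018, -1], [0.55, -0.09, -0.1, -0.028, -1], [0.7334, -0.1203, -0.1, -0.0382, -1], [0.7334, -0.1203, -0.1, -0.0382, -1]],
])

```text
clock: 12.8
tool_pos: [0.4683, -0.1232, 0.1279]
orientation: [179.8, -0.0, -90.1]
force: [-0.4, 0.8, -3.6]
opening: 0.0238
gripper_force: 29.9
```

>>> carry_out([
  [[0.2, 0.016, 0.02, -0.01, -1], [0.4, 0.032, 0.05, -0.02, -1], [0.6, 0.048, 0.08, -0.03, -1], [0.755, 0.06, 0.1, -0.0375, -1], [0.755, 0.06, 0.1, -0.0375, -1]],
])

```text
clock: 13.3
tool_pos: [0.4566, -0.2732, 0.1069]
orientation: [179.8, 0.1, -76.6]
force: [-0.3, 0.9, -3.3]
opening: 0.0237
gripper_force: 30.0
```

>>> carry_out([
  [[0, 0, 0.15, 0, -1], [0, 0, 0.3, 0, -1], [0, 0, 0.42, 0, -1], [0, 0, 0.47, 0, -1], [0, 0, 0.47, 0, -1]],
])

```text
clock: 13.8
tool_pos: [0.4569, -0.2703, 0.0136]
orientation: [179.8, 0.1, -76.5]
force: [-0.6, 0.5, -2.5]
opening: 0.0238
gripper_force: 30.0
```

```bash
python3 - <<'E'
from h import *
o=ctrl.get_obs(); print(o["tool_pos"],o["orientation"],o["opening"])
p=ctrl.snapshot("scene"); cv2.imwrite("pics/s2.png",cv2.resize(p["color"][140:340,60:340,::-1],None,fx=2.8,fy=2.8))
E
```

```text
[ 0.45686529 -0.27029681  0.0136248 ] [ 1.79778235e+02  1.07446470e-01 -7.64945741e+01] 0.023809663109731705
```

View pics/s2.png

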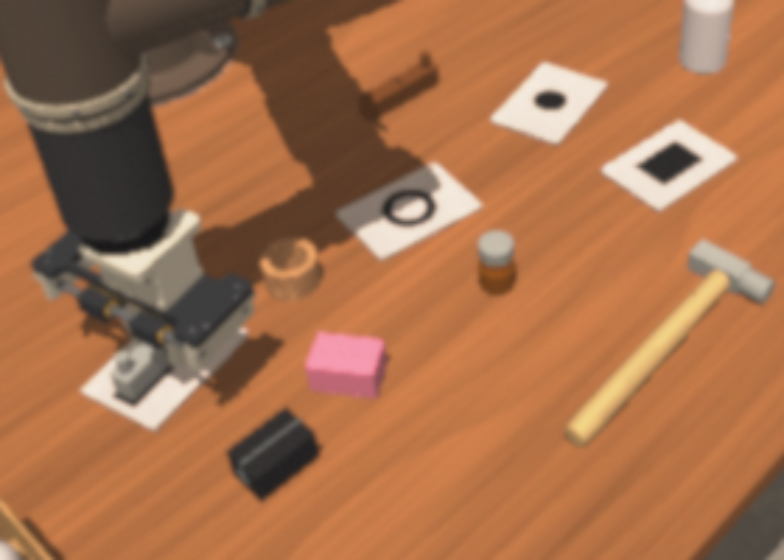

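The putter is held just above its tile, the roll is parked at crop (290,268), and everything else is undisturbed. Lowering and releasing.

>>> carry_out([
  [[0, 0, 0.015, 0, -1], [0, 0, 0.0275, 0, -1], [0, 0, 0.029, 0, -1], [0, 0, 0.029, 0, -1], [0, 0, 0.029, 0, -1]],
])

```text
clock: 14.35
tool_pos: [0.4585, -0.2712, 0.0102]
orientation: [-180.0, -0.0, -76.5]
force: [-0.1, 0.6, -3.2]
opening: 0.024
gripper_force: 30.0
```

>>> carry_out([
  [[0, 0, 0, 0, 1], [0, 0, 0, 0, 1], [0, 0, 0, 0, 1], [0, 0, 0, 0, 1], [0, 0, 0, 0, 1]],
])

```text
clock: 14.85
tool_pos: [0.4584, -0.2711, 0.0098]
orientation: [-180.0, -0.0, -76.5]
force: [0.0, 0.1, -0.1]
opening: 0.0582
gripper_force: 0.0
```

>>> carry_out([
  [[0, 0, -0.2, 0, 1], [0, 0, -0.45, 0, 1], [0, 0, -0.7, 0, 1], [0, 0, -0.95, 0, 1], [0, 0, -0.95, 0, 1]],
])

```text
clock: 15.35
tool_pos: [0.4619, -0.2726, 0.2075]
orientation: [-179.4, -0.4, -76.4]
force: [-0.0, -0.1, -0.3]
opening: 0.0872
gripper_force: 0.0
```

```bash
python3 - <<'E'
from h import *
o=ctrl.get_obs(); print(o["tool_pos"],o["orientation"],o["opening"])
p=ctrl.snapshot("wrist"); cv2.imwrite("pics/w3.png",p["color"][:,:,::-1])
h=hsv(rect(p,.006)); print(blob((h[...,1]<60)&(h[...,2]>150),.458,-.271,.085,51))
for k,z,c in(("putter_c",.034,.02),("clamp_c",.036,.018),("roll_c",.036,.018)):
  for d in ctrl.silhouettes(p,k)[:2]: print(k,d["p"],np.round(box(rect(p,z,d["mask"].astype(np.uint8)*255)>127),4))
  for d in ctrl.spot_point(p,k)[:2]: print("  pt",d["p"],ray(p,d["centre"],c))
E
```

```text
[ 0.4618878  -0.2725789   0.20751953] [-179.39984658   -0.39730878  -76.42330737] 0.08724843319892778
[  0.4583  -0.2723 126.9     89.7    103.5704]
putter_c 0.78 [  0.4592  -0.2707 111.5     26.     103.5479]
  pt 0.63 [ 0.45771157 -0.27139977  0.02      ]
clamp_c 0.87 [ 0.6195 -0.2745 67.     53.     90.    ]
clamp_c 0.73 [ 0.5944 -0.1824 71.7    31.2    37.875 ]
  pt 0.7 [ 0.59293962 -0.16328304  0.018     ]
  pt 0.67 [ 0.62423002 -0.2753401   0.018     ]
roll_c 0.7 [ 0.4628 -0.126  56.5    50.6    11.041 ]
  pt 0.69 [ 0.4610927  -0.12410487  0.018     ]
```

View pics/w3.png

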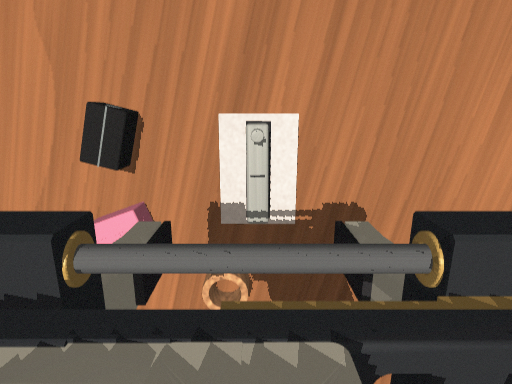

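The putter sits inside its silhouette (257,170), about 1 mm off centre. Now the roll goes to its tile.

```bash
python3 plan.py '.458 -.271 .2002 -76.5' '.462 -.125 .1 -76.5' '.462 -.125 .006 -76.5' '.462 -.125 .10 -76.5' '.474 .026 .1 -76.5'  '.474 .026 .0125 -76.5'
```

```text
[-0.7052, -0.1899, 0.501, -0.0] rows 4
[0.0, -0.0, 0.47, -0.0] rows 2
[0.0, -0.0, -0.47, -0.0] rows 2
[-0.7201, -0.2346, -0.0, -0.0] rows 4
[0.0, -0.0, 0.4375, -0.0] rows 2
```

>>> carry_out([
  [[-0.18, -0.05, 0.1, 0, 1], [-0.36, -0.1, 0.25, 0, 1], [-0.54, -0.15, 0.38, 0, 1], [-0.705, -0.19, 0.501, 0, 1], [-0.705, -0.19, 0.501, 0, 1]],
])

```text
clock: 16.2
tool_pos: [0.4596, -0.1226, 0.0959]
orientation: [179.6, 0.1, -76.3]
force: [-0.2, -0.5, 0.3]
opening: 0.0875
gripper_force: 0.0
```

>>> carry_out([
  [[0, 0, 0.02, 0, 1], [0, 0, 0.2, 0, 1], [0, 0, 0.36, 0, 1], [0, 0, 0.45, 0, 1], [0, 0, 0.47, 0, 1]],
])

```text
clock: 16.7
tool_pos: [0.461, -0.1262, 0.0037]
orientation: [179.8, 0.0, -76.6]
force: [-0.1, -0.2, 0.5]
opening: 0.0877
gripper_force: 0.0
```

>>> carry_out([
  [[0, 0, 0, 0, -1], [0, 0, 0, 0, -1], [0, 0, 0, 0, -1], [0, 0, 0, 0, -1], [0, 0, 0, 0, -1]],
])

```text
clock: 17.2
tool_pos: [0.4627, -0.1251, 0.0063]
orientation: [-179.9, -0.0, -76.5]
force: [-0.8, 1.3, 5.1]
opening: 0.0549
gripper_force: 30.0
```

>>> carry_out([
  [[0, 0, -0.12, 0, -1], [0, 0, -0.3, 0, -1], [0, 0, -0.47, 0, -1], [0, 0, -0.47, 0, -1], [0, 0, -0.47, 0, -1]],
])

```text
clock: 17.7
tool_pos: [0.4627, -0.1249, 0.1004]
orientation: [-179.8, 0.0, -76.5]
force: [0.3, -0.8, -0.6]
opening: 0.0547
gripper_force: 30.0
```

>>> carry_out([
  [[-0.18, -0.06, 0, 0, -1], [-0.36, -0.12, 0, 0, -1], [-0.55, -0.18, 0, 0, -1], [-0.72, -0.2345, 0, 0, -1], [-0.72, -0.2345, 0, 0, -1]],
])

```text
clock: 18.2
tool_pos: [0.4742, 0.0288, 0.0986]
orientation: [179.9, -0.0, -76.3]
force: [0.0, -0.2, -0.3]
opening: 0.0549
gripper_force: 30.0
```

>>> carry_out([
  [[0, 0, 0.12, 0, -1], [0, 0, 0.28, 0, -1], [0, 0, 0.38, 0, -1], [0, 0, 0.42, 0, -1], [0, 0, 0.42, 0, -1]],
])

```text
clock: 18.7
tool_pos: [0.473, 0.025, 0.0142]
orientation: [179.8, -0.0, -76.5]
force: [0.2, -0.1, -0.7]
opening: 0.0548
gripper_force: 30.0
```

>>> carry_out([
  [[0, 0, 0.012, 0, -1], [0, 0, 0.019, 0, -1], [0, 0, 0.019, 0, -1], [0, 0, 0.019, 0, -1]],
])

```text
clock: 19.1
tool_pos: [0.4745, 0.026, 0.0123]
orientation: [-179.9, 0.0, -76.5]
force: [-0.4, 0.3, -0.1]
opening: 0.055
gripper_force: 30.0
```

>>> carry_out([
  [[0, 0, 0, 0, 1], [0, 0, 0, 0, 1], [0, 0, 0, 0, 1], [0, 0, 0, 0, 1], [0, 0, 0, 0, 1]],
])

```text
clock: 19.6
tool_pos: [0.4742, 0.0259, 0.0118]
orientation: [-180.0, 0.0, -76.5]
force: [0.2, 0.2, 0.0]
opening: 0.0861
gripper_force: 0.0
```

>>> carry_out([
  [[0, 0, -0.2, 0, 1], [0, 0, -0.45, 0, 1], [0, 0, -0.7, 0, 1], [0, 0, -0.95, 0, 1], [0, 0, -0.95, 0, 1]],
])

```text
clock: 20.1
tool_pos: [0.4779, 0.0268, 0.209]
orientation: [-179.3, 0.0, -76.4]
force: [0.0, 0.6, -0.8]
opening: 0.0877
gripper_force: 0.0
```

```bash
python3 - <<'E'
from h import *
o=ctrl.get_obs(); print(o["tool_pos"],o["orientation"],o["opening"])
p=ctrl.snapshot("wrist"); cv2.imwrite("pics/w4.png",p["color"][:,:,::-1])
h=hsv(rect(p,.006)); print("tile",blob((h[...,1]<60)&(h[...,2]>150),.474,.026,.085,65))
for k,z,c in(("roll_c",.042,.024),("jar_c",.058,.029)):
  for d in ctrl.silhouettes(p,k)[:2]: print(k,d["p"],np.round(box(rect(p,z,d["mask"].astype(np.uint8)*255)>127),4))
  for d in ctrl.spot_point(p,k)[:2]: print("  pt",d["p"],ray(p,d["centre"],c))
h=hsv(rect(p,.058)); print("lid",blob((h[...,1]<60)&(h[...,2]>90),.613,.0145,.035))
E
python3 plan.py '.474 .026 .2022 -76.5' '.53 -.12 .25 -84' '.62 -.27 .25 -91'
```

```text
[0.47789485 0.02682296 0.20898265] [-1.79303614e+02  3.79017335e-02 -7.64198809e+01] 0.0876526713112837
tile [4.73700e-01 2.60000e-02 1.29200e+02 8.97000e+01 8.03948e+01]
roll_c 0.84 [4.75e-01 2.65e-02 5.90e+01 5.40e+01 9.00e+01]
  pt 0.68 [0.4739958  0.02494718 0.024     ]
jar_c 0.72 [6.0910e-01 9.8000e-03 5.1900e+01 3.5300e+01 2.6565e+01]
  pt 0.97 [0.62003589 0.01245945 0.029     ]
lid [6.175e-01 1.250e-02 3.300e+01 3.300e+01 0.000e+00]
[0.7752, -0.1018, -0.239, 0.0208] rows 4
[0.7929, -0.3691, -0.0, 0.0194] rows 4
```

View pics/w4.png

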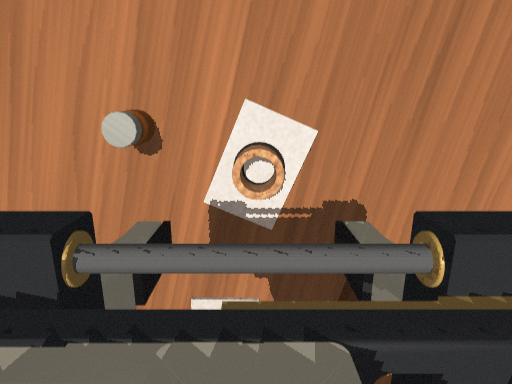

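The roll is centred in its ring (259,171), within about 1 mm. Next, a hover over the black clamp.

>>> carry_out([
  [[0.7752, -0.1018, -0.239, 0.0208, 1], [0.7752, -0.1018, -0.239, 0.0208, 1], [0.7752, -0.1018, -0.239, 0.0208, 1], [0.7752, -0.1018, -0.239, 0.0208, 1], [0.7752, -0.1018, -0.239, 0.0208, 1]],
])

```text
clock: 20.85
tool_pos: [0.5303, -0.1219, 0.248]
orientation: [179.8, -0.0, -84.2]
force: [0.3, 0.6, -0.4]
opening: 0.0876
gripper_force: 0.0
```

>>> carry_out([
  [[0.793, -0.369, 0, 0.0194, 1], [0.793, -0.369, 0, 0.0194, 1], [0.793, -0.369, 0, 0.0194, 1], [0.793, -0.369, 0, 0.0194, 1], [0.793, -0.369, 0, 0.0194, 1]],
])

```text
clock: 21.35
tool_pos: [0.6206, -0.2713, 0.246]
orientation: [179.7, 0.0, -91.1]
force: [-0.9, 0.6, -0.4]
opening: 0.0877
gripper_force: 0.0
```

>>> carry_out([
  [[0, 0, 0, 0, 1], [0, 0, 0, 0, 1]],
])

```text
clock: 21.55
tool_pos: [0.6198, -0.2686, 0.2488]
orientation: [179.9, 0.0, -90.9]
force: [-1.0, -0.1, -0.1]
opening: 0.0874
gripper_force: 0.0
```

```bash
python3 - <<'E'
from h import *
o=ctrl.get_obs(); print(o["tool_pos"],o["orientation"],o["opening"])
p=ctrl.snapshot("wrist")
im=rect(p,.036); u,v=int((Y1+.27)*1000),int((X1-.62)*1000)
cv2.imwrite("pics/cl.png",cv2.resize(im[v-75:v+75,u-75:u+110,::-1],None,fx=4,fy=4))
h=hsv(im); print(blob(h[...,2]<75,.62,-.27,.06,15))
for d in ctrl.silhouettes(p,"clamp_c")[:2]: print(d["p"],np.round(box(rect(p,.036,d["mask"].astype(np.uint8)*255)>127),4))
for d in ctrl.spot_point(p,"clamp_c")[:2]: print("  pt",d["p"],ray(p,d["centre"],.018))
E
```

```text
[ 0.61978503 -0.26864333  0.24883637] [ 1.79923381e+02  2.63627530e-02 -9.08967502e+01] 0.08742530996020766
[ 0.625 -0.274 64.    42.    90.   ]
0.92 [ 0.626 -0.274 66.    42.    90.   ]
0.84 [ 0.5993 -0.189  72.     43.5     1.1233]
  pt 0.83 [ 0.59475617 -0.16526703  0.018     ]
  pt 0.58 [ 0.62445147 -0.27137597  0.018     ]
```

View pics/cl.png

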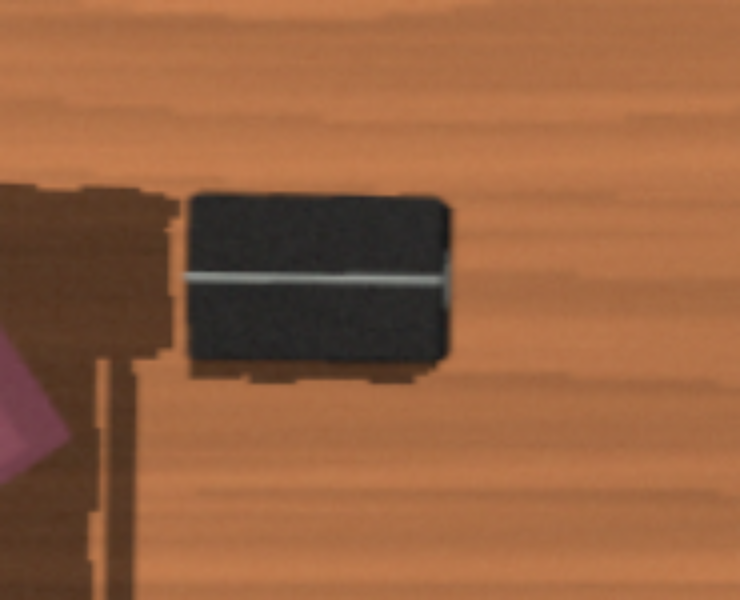

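The black clamp with the grey seam is confirmed: 64 x 42 mm, centre (0.6255, -0.274), lying at -91°. The pink block stays clear at the left. Picking the clamp.

```bash
python3 plan.py '.62 -.27 .25 -90.97' '.6255 -.274 .1 -91.2' '.6255 -.274 .007 -91.2' '.6255 -.274 .15 -91.2' '.625 -.09 .2 -93' '.632 .1 .2 -95.5' '.636 .2725 .2 -95.5'
```

```text
[0.0195, -0.0278, 0.75, 0.0006] rows 4
[-0.0, 0.0, 0.465, -0.0] rows 2
[-0.0, 0.0, -0.715, -0.0] rows 3
[-0.9197, 0.0218, -0.25, 0.005] rows 4
[-0.9505, 0.0148, -0.0, 0.0069] rows 4
[-0.8604, 0.0628, -0.0, -0.0] rows 4
```

>>> carry_out([
  [[0.02, -0.028, 0.25, 0.0006, 1], [0.02, -0.028, 0.5, 0.0006, 1], [0.02, -0.028, 0.7, 0.0006, 1], [0.02, -0.028, 0.75, 0.0006, 1], [0.02, -0.028, 0.75, 0.0006, 1]],
])

```text
clock: 22.2
tool_pos: [0.6252, -0.2737, 0.0988]
orientation: [179.9, 0.0, -91.1]
force: [-0.0, 0.4, 1.1]
opening: 0.0881
gripper_force: 0.0
```

>>> carry_out([
  [[0, 0, 0.15, 0, 1], [0, 0, 0.3, 0, 1], [0, 0, 0.41, 0, 1], [0, 0, 0.465, 0, 1], [0, 0, 0.465, 0, 1]],
])

```text
clock: 22.7
tool_pos: [0.6264, -0.2742, 0.0074]
orientation: [-180.0, -0.0, -91.2]
force: [0.5, 0.4, 0.0]
opening: 0.0876
gripper_force: 0.0
```

>>> carry_out([
  [[0, 0, 0, 0, -1], [0, 0, 0, 0, -1], [0, 0, 0, 0, -1], [0, 0, 0, 0, -1], [0, 0, 0, 0, -1]],
])

```text
clock: 23.2
tool_pos: [0.626, -0.2743, 0.007]
orientation: [-180.0, -0.0, -91.2]
force: [0.3, 0.6, 0.1]
opening: 0.0529
gripper_force: 0.0
```

>>> carry_out([
  [[0, 0, 0, 0, -1], [0, 0, 0, 0, -1], [0, 0, 0, 0, -1]],
])

```text
clock: 23.5
tool_pos: [0.6258, -0.2742, 0.0066]
orientation: [180.0, -0.0, -91.2]
force: [-0.5, 0.9, 2.0]
opening: 0.0419
gripper_force: 30.0
```

>>> carry_out([
  [[0, 0, -0.12, 0, -1], [0, 0, -0.3, 0, -1], [0, 0, -0.5, 0, -1], [0, 0, -0.715, 0, -1], [0, 0, -0.715, 0, -1]],
])

```text
clock: 24.0
tool_pos: [0.6293, -0.2754, 0.1568]
orientation: [-179.4, -0.2, -91.1]
force: [0.2, 0.6, -0.2]
opening: 0.042
gripper_force: 30.0
```

>>> carry_out([
  [[-0.2, 0.005, -0.06, 0.001, -1], [-0.43, 0.01, -0.12, 0.0025, -1], [-0.68, 0.016, -0.2, 0.004, -1], [-0.92, 0.022, -0.25, 0.005, -1], [-0.92, 0.022, -0.25, 0.005, -1]],
])

```text
clock: 24.5
tool_pos: [0.6261, -0.0853, 0.2013]
orientation: [-179.8, 0.1, -92.7]
force: [-0.4, -1.8, -1.6]
opening: 0.0419
gripper_force: 30.0
```

>>> carry_out([
  [[-0.22, 0.003, 0, 0.001, -1], [-0.46, 0.007, 0, 0.003, -1], [-0.71, 0.011, 0, 0.005, -1], [-0.95, 0.015, 0, 0.0069, -1], [-0.95, 0.015, 0, 0.0069, -1]],
])

```text
clock: 25.0
tool_pos: [0.6321, 0.1048, 0.1987]
orientation: [180.0, 0.0, -95.2]
force: [-0.4, -0.3, -1.6]
opening: 0.042
gripper_force: 30.0
```

>>> carry_out([
  [[-0.22, 0.015, 0, 0, -1], [-0.45, 0.032, 0, 0, -1], [-0.66, 0.047, 0, 0, -1], [-0.86, 0.063, 0, 0, -1], [-0.86, 0.063, 0, 0, -1]],
])

```text
clock: 25.5
tool_pos: [0.6356, 0.2764, 0.1982]
orientation: [180.0, -0.0, -95.3]
force: [-0.4, -0.9, -2.3]
opening: 0.0419
gripper_force: 30.0
```

```bash
python3 - <<'E'
from h import *
o=ctrl.get_obs(); print(o["tool_pos"],o["orientation"],o["opening"])
p=ctrl.snapshot("wrist"); p=ctrl.snapshot("wrist"); o=ctrl.get_obs(); print(o["tool_pos"],o["orientation"])
cv2.imwrite("pics/w5.png",p["color"][:,:,::-1])
h=hsv(rect(p,.006)); W=(h[...,1]<60)&(h[...,2]>150)
print("tileC",blob(W,.636,.2725,.085,65)); print("tileJ",blob(W,.46,.267,.085,51),blob(h[...,2]<75,.46,.267,.04))
E
```

```text
[0.6355776  0.27635886 0.19815445] [ 1.79964291e+02 -2.61121035e-03 -9.52528182e+01] 0.04190042463991239
[0.63541669 0.27277029 0.19844312] [ 1.79928240e+02 -5.60790402e-02 -9.53737195e+01]
tileC [  0.6364   0.2718 124.9     89.8     84.2894]
tileJ [  0.461    0.2694 129.7     90.1    103.0693] [ 0.46    0.2695 40.     39.      0.    ]
```

View pics/w5.png

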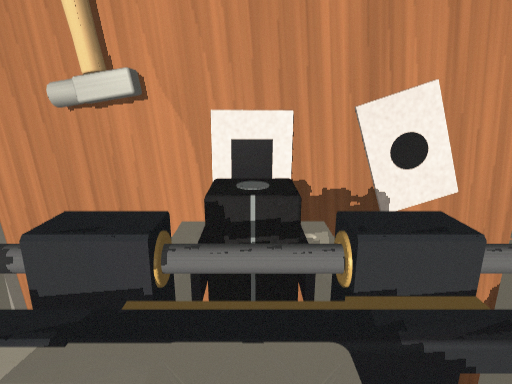

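```bash
python3 - <<'E'
from h import *
p=ctrl.snapshot("wrist"); g=cv2.cvtColor(p["color"],cv2.COLOR_RGB2GRAY).astype(float)
for c in (240,252,264):
    col=g[:,c-2:c+3].mean(1); d=np.diff(col)
    r1=100+d[100:120].argmax(); r2=130+d[130:148].argmin()
    for r,L in((r1,.065),(r2,.034)):
        w=d[r-2:r+3]; s=(w*np.arange(r-2,r+3)).sum()/w.sum()+.5
        X=ray(p,(c,s),.006); print(c,s.round(2),X.round(4),(X[1]+L*np.sin(np.radians(84.4))).round(4))
for d in ctrl.spot_point(p,"mark_clamp")[:2]: print(d["p"],ray(p,d["centre"],.006))
s=ctrl.snapshot("scene"); h=hsv(rect(s,.006)); print(blob((h[...,1]<60)&(h[...,2]>150),.636,.2725,.085,65))
E
python3 plan.py '.636 .2725 .2 -95.5' '.6362 .2733 .02 -95.6'
```

```text
240 111.16 [0.6429 0.2085 0.006 ] 0.2732
240 140.1 [0.6461 0.2393 0.006 ] 0.2732
252 110.98 [0.63   0.2095 0.006 ] 0.2742
252 140.12 [0.6329 0.2406 0.006 ] 0.2744
264 110.91 [0.6171 0.2107 0.006 ] 0.2753
264 140.2 [0.6198 0.2419 0.006 ] 0.2758
0.74 [0.63329258 0.27806364 0.006     ]
[  0.6376   0.2719 129.5     91.6     84.8056]
[-0.0041, -0.0006, 0.9, 0.0003] rows 4
```

>>> carry_out([
  [[-0.006, -0.001, 0.2, 0, -1], [-0.006, -0.001, 0.42, 0, -1], [-0.006, -0.001, 0.64, 0, -1], [-0.006, -0.001, 0.82, 0, -1], [-0.006, -0.001, 0.9, 0, -1]],
])

```text
clock: 26.25
tool_pos: [0.6345, 0.2707, 0.016]
orientation: [179.8, -0.2, -95.6]
force: [-0.4, -0.8, -0.6]
opening: 0.0419
gripper_force: 30.0
```

>>> carry_out([
  [[0, 0, 0.01, 0, -1], [0, 0, 0.025, 0, -1], [0, 0, 0.035, 0, -1], [0, 0, 0.037, 0, -1], [0, 0, 0.037, 0, -1]],
])

```text
clock: 26.75
tool_pos: [0.6367, 0.2738, 0.0135]
orientation: [-179.9, 0.1, -95.5]
force: [1.1, -0.1, -1.8]
opening: 0.0417
gripper_force: 30.0
```

>>> carry_out([
  [[0, 0, 0, 0, 1], [0, 0, 0, 0, 1], [0, 0, 0, 0, 1], [0, 0, 0, 0, 1], [0, 0, 0, 0, 1]],
])

```text
clock: 27.25
tool_pos: [0.6362, 0.2734, 0.0122]
orientation: [-180.0, 0.0, -95.5]
force: [0.2, 0.2, -1.0]
opening: 0.0761
gripper_force: 0.0
```

>>> carry_out([
  [[0, 0, -0.2, 0, 1], [0, 0, -0.45, 0, 1], [0, 0, -0.7, 0, 1], [0, 0, -0.95, 0, 1], [0, 0, -0.95, 0, 1]],
])

```text
clock: 27.75
tool_pos: [0.6398, 0.275, 0.2115]
orientation: [-179.3, 0.4, -95.4]
force: [0.4, -0.1, 1.3]
opening: 0.0875
gripper_force: 0.0
```

>>> carry_out([
  [[0, 0, 0, 0, 1], [0, 0, 0, 0, 1]],
])

```text
clock: 27.95
tool_pos: [0.6355, 0.273, 0.201]
orientation: [179.9, -0.0, -95.5]
force: [0.4, 0.1, -1.0]
opening: 0.0877
gripper_force: 0.0
```

```bash
python3 - <<'E'
from h import *
o=ctrl.get_obs(); print(o["tool_pos"],o["orientation"],o["opening"])
p=ctrl.snapshot("wrist"); cv2.imwrite("pics/w6.png",p["color"][:,:,::-1])
h=hsv(rect(p,.006)); print("tileC",blob((h[...,1]<60)&(h[...,2]>150),.636,.2735,.085,65))
h=hsv(rect(p,.042)); print("dark",blob(h[...,2]<75,.636,.2735,.05,15))
for d in ctrl.silhouettes(p,"clamp_c")[:2]: print(d["p"],np.round(box(rect(p,.042,d["mask"].astype(np.uint8)*255)>127),4))
E
python3 plan.py '.6362 .2738 .2026 -95.5' '.63 .15 .25 -95.5' '.617 .0125 .25 -95.5'
```

```text
[0.63546781 0.27300571 0.20101809] [ 1.79911585e+02 -4.32019427e-02 -9.54746156e+01] 0.08772848291540782
tileC [  0.6366   0.2739 128.9     89.6     84.447 ]
dark [ 0.6365  0.2719 68.7    41.9    84.5597]
0.81 [ 0.6372  0.2734 67.5    42.5    85.4261]
[0.6191, -0.0285, -0.237, -0.0] rows 3
[0.6906, -0.0012, -0.0, -0.0] rows 3
```

View pics/w6.png

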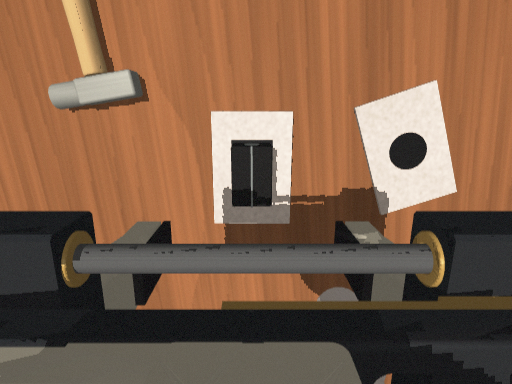

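The clamp sits on its silhouette (252,173), about 1 mm off. Now the jar.

>>> carry_out([
  [[0.619, -0.0285, -0.237, 0, 1], [0.619, -0.0285, -0.237, 0, 1], [0.619, -0.0285, -0.237, 0, 1], [0.619, -0.0285, -0.237, 0, 1]],
])

```text
clock: 28.45
tool_pos: [0.6304, 0.1462, 0.2509]
orientation: [-179.9, -0.0, -95.6]
force: [-0.9, 1.2, 0.4]
opening: 0.0878
gripper_force: 0.0
```

>>> carry_out([
  [[0.69, -0.001, 0, 0, 1], [0.69, -0.001, 0, 0, 1], [0.69, -0.001, 0, 0, 1], [0.69, -0.001, 0, 0, 1], [0.69, -0.001, 0, 0, 1]],
])

```text
clock: 28.95
tool_pos: [0.6169, 0.0115, 0.2484]
orientation: [179.9, -0.0, -95.6]
force: [0.3, -0.4, 0.1]
opening: 0.0875
gripper_force: 0.0
```

>>> carry_out([
  [[0, 0, 0, 0, 1], [0, 0, 0, 0, 1]],
])

```text
clock: 29.15
tool_pos: [0.6172, 0.0133, 0.2489]
orientation: [180.0, -0.0, -95.4]
force: [-0.4, 0.2, -0.3]
opening: 0.0876
gripper_force: 0.0
```

```bash
python3 - <<'E'
from h import *
o=ctrl.get_obs(); print(o["tool_pos"],o["orientation"],o["opening"])
p=ctrl.snapshot("wrist"); cv2.imwrite("pics/w7.png",p["color"][:,:,::-1])
h=hsv(rect(p,.058)); print("lid",blob((h[...,1]<60)&(h[...,2]>90),.617,.0125,.04))
for d in ctrl.silhouettes(p,"jar_c")[:2]: print(d["p"],np.round(box(rect(p,.058,d["mask"].astype(np.uint8)*255)>127),4))
for d in ctrl.spot_point(p,"jar_c")[:2]: print("  pt",d["p"],ray(p,d["centre"],.029))
E
```

```text
[0.61722958 0.01329019 0.24894298] [ 1.79953292e+02 -1.53451026e-02 -9.53844317e+01] 0.08758852797642365
lid [6.175e-01 1.200e-02 3.400e+01 3.300e+01 9.000e+01]
0.69 [6.1690e-01 1.0400e-02 4.2400e+01 3.7000e+01 7.1565e+01]
  pt 0.59 [0.61920997 0.01195346 0.029     ]
```

View pics/w7.png

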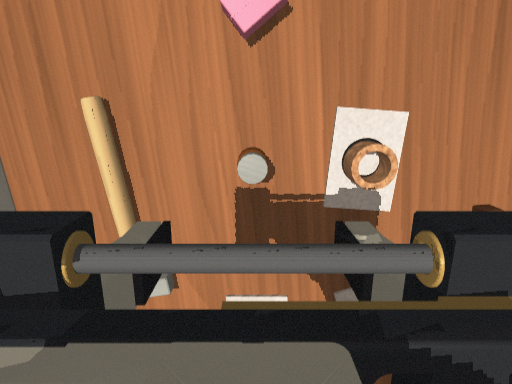

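The jar lid is at (252,168), so the jar is at (0.6175, 0.012). The hammer is well clear at the left.

```bash
python3 plan.py '.617 .0127 .25 -95.5' '.6175 .012 .12 -95.5' '.6175 .012 .015 -95.5' '.6175 .012 .14 -95.5' '.54 .14 .14 -95.5' '.4605 .2695 .14 -95.5' '.4605 .2695 .028 -95.5'
```

```text
[0.0032, -0.0028, 0.65, -0.0] rows 3
[-0.0, 0.0, 0.525, -0.0] rows 3
[-0.0, 0.0, -0.625, -0.0] rows 3
[-0.5999, 0.4471, -0.0, -0.0] rows 3
[-0.6064, 0.4577, -0.0, -0.0] rows 4
[-0.0, 0.0, 0.56, -0.0] rows 3
```

>>> carry_out([
  [[0, -0.003, 0.2, 0, 1], [0.003, -0.003, 0.4, 0, 1], [0.003, -0.003, 0.58, 0, 1], [0.003, -0.003, 0.65, 0, 1], [0.003, -0.003, 0.65, 0, 1]],
])

```text
clock: 29.8
tool_pos: [0.6167, 0.0115, 0.1177]
orientation: [179.8, -0.1, -95.4]
force: [-0.1, -0.3, 0.4]
opening: 0.0874
gripper_force: 0.0
```

>>> carry_out([
  [[0, 0, 0.15, 0, 1], [0, 0, 0.32, 0, 1], [0, 0, 0.46, 0, 1], [0, 0, 0.525, 0, 1], [0, 0, 0.525, 0, 1]],
])

```text
clock: 30.3
tool_pos: [0.6178, 0.0116, 0.0144]
orientation: [179.9, -0.0, -95.4]
force: [-0.2, -0.9, 0.6]
opening: 0.0877
gripper_force: 0.0
```

>>> carry_out([
  [[0, 0, 0, 0, -1], [0, 0, 0, 0, -1], [0, 0, 0, 0, -1], [0, 0, 0, 0, -1], [0, 0, 0, 0, -1]],
])

```text
clock: 30.8
tool_pos: [0.618, 0.0116, 0.0152]
orientation: [-180.0, 0.0, -95.5]
force: [-1.5, 0.4, 0.6]
opening: 0.0533
gripper_force: 0.0
```

>>> carry_out([
  [[0, 0, 0, 0, -1], [0, 0, 0, 0, -1], [0, 0, 0, 0, -1]],
])

```text
clock: 31.1
tool_pos: [0.6176, 0.0115, 0.0146]
orientation: [180.0, -0.0, -95.5]
force: [0.1, 0.3, 1.4]
opening: 0.0366
gripper_force: 30.0
```

>>> carry_out([
  [[0, 0, -0.12, 0, -1], [0, 0, -0.3, 0, -1], [0, 0, -0.5, 0, -1], [0, 0, -0.625, 0, -1], [0, 0, -0.625, 0, -1]],
])

```text
clock: 31.6
tool_pos: [0.62, 0.012, 0.144]
orientation: [-179.6, 0.1, -95.4]
force: [-0.4, -0.2, -1.7]
opening: 0.0371
gripper_force: 30.0
```

>>> carry_out([
  [[-0.12, 0.09, 0, 0, -1], [-0.28, 0.21, 0, 0, -1], [-0.45, 0.335, 0, 0, -1], [-0.6, 0.447, 0, 0, -1], [-0.6, 0.447, 0, 0, -1]],
])

```text
clock: 32.1
tool_pos: [0.5379, 0.1421, 0.139]
orientation: [179.9, 0.0, -95.3]
force: [-0.7, 0.3, -0.8]
opening: 0.0368
gripper_force: 30.0
```

>>> carry_out([
  [[-0.12, 0.09, 0, 0, -1], [-0.28, 0.21, 0, 0, -1], [-0.45, 0.34, 0, 0, -1], [-0.606, 0.4577, 0, 0, -1], [-0.606, 0.4577, 0, 0, -1]],
])

```text
clock: 32.6
tool_pos: [0.4589, 0.2715, 0.1391]
orientation: [180.0, 0.0, -95.3]
force: [-0.4, -0.5, -0.9]
opening: 0.0367
gripper_force: 30.0
```

>>> carry_out([
  [[0, 0, 0.12, 0, -1], [0, 0, 0.28, 0, -1], [0, 0, 0.44, 0, -1], [0, 0, 0.54, 0, -1], [0, 0, 0.56, 0, -1]],
])

```text
clock: 33.1
tool_pos: [0.4593, 0.2665, 0.0246]
orientation: [179.8, -0.3, -95.5]
force: [0.9, -0.9, 0.1]
opening: 0.0367
gripper_force: 30.0
```

>>> carry_out([
  [[0, 0, 0.01, 0, -1], [0, 0, 0.025, 0, -1], [0, 0, 0.0325, 0, -1], [0, 0, 0.0325, 0, -1], [0, 0, 0.0325, 0, -1]],
])

```text
clock: 33.6
tool_pos: [0.4607, 0.2691, 0.0217]
orientation: [-180.0, 0.1, -95.5]
force: [-0.2, -0.3, -1.6]
opening: 0.0367
gripper_force: 30.0
```

>>> carry_out([
  [[0, 0, 0, 0, 1], [0, 0, 0, 0, 1], [0, 0, 0, 0, 1], [0, 0, 0, 0, 1], [0, 0, 0, 0, 1]],
])

```text
clock: 34.1
tool_pos: [0.4605, 0.2689, 0.0211]
orientation: [-180.0, 0.0, -95.5]
force: [0.0, -0.5, -0.3]
opening: 0.0711
gripper_force: 0.0
```

>>> carry_out([
  [[0, 0, -0.15, 0, 1], [0, 0, -0.35, 0, 1], [0, 0, -0.6, 0, 1], [0, 0, -0.85, 0, 1], [0, 0, -0.95, 0, 1]],
])

```text
clock: 34.6
tool_pos: [0.4621, 0.27, 0.2165]
orientation: [-179.7, 0.3, -95.4]
force: [0.1, -0.0, -0.4]
opening: 0.0875
gripper_force: 0.0
```

>>> carry_out([
  [[0, 0, 0, 0, 1], [0, 0, 0, 0, 1]],
])

```text
clock: 34.8
tool_pos: [0.4603, 0.2688, 0.2111]
orientation: [-180.0, 0.1, -95.5]
force: [-0.2, 0.4, -0.8]
opening: 0.0881
gripper_force: 0.0
```

```bash
python3 - <<'E'
from h import *
o=ctrl.get_obs(); print(o["tool_pos"],o["orientation"],o["opening"])
p=ctrl.snapshot("wrist"); s=ctrl.snapshot("scene")
a=p["color"][60:260]; b=cv2.resize(s["color"][130:330,60:345],(512,359))
cv2.imwrite("pics/f.png",np.vstack([a,b])[:,:,::-1])
h=hsv(rect(p,.006)); print("tileJ",blob((h[...,1]<60)&(h[...,2]>150),.46,.2695,.085,65))
h=hsv(rect(p,.064)); print("lid",blob((h[...,1]<70)&(h[...,2]>80)&(h[...,2]<190),.46,.2695,.03))
for d in ctrl.silhouettes(p,"jar_c")[:2]: print(d["p"],np.round(box(rect(p,.064,d["mask"].astype(np.uint8)*255)>127),4))
for d in ctrl.spot_point(p,"jar_c")[:2]: print("  pt",d["p"],ray(p,d["centre"],.035))
E
```

```text
[0.46029613 0.26882249 0.2111429 ] [-1.79995062e+02  5.40814525e-02 -9.54734695e+01] 0.08805141670209089
tileJ [  0.4609   0.2672 124.8     89.6    103.134 ]
lid [ 0.4595  0.284  52.2    32.4    16.3896]
0.88 [ 0.4615  0.2665 41.     35.     90.    ]
0.73 [ 0.6173  0.2684 64.2    52.     84.9575]
  pt 0.92 [0.46035077 0.27056156 0.035     ]
```

View pics/f.png

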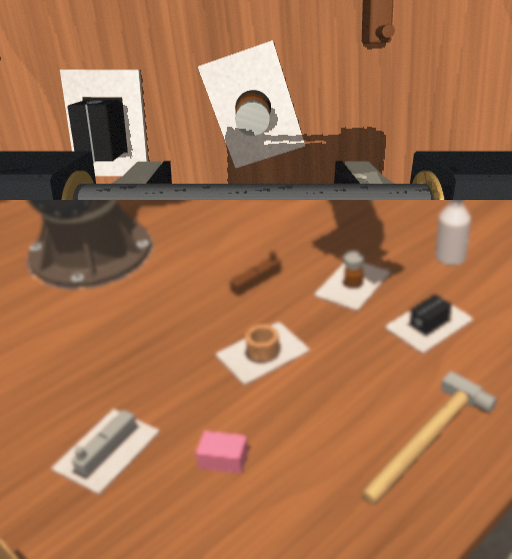

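All four parts stand on their own tiles: putter (105,443), roll (262,343), jar (353,272) and clamp (431,314). The bottle, hammer and look-alikes haven't been touched, and the gripper is clear.

```bash
python3 -c "
from plant import ctrl
print(ctrl.close_job())"
```

```text
the job is handed in; nothing more can be done
None
```

The job is handed in: the putter head, tape roll, clamp and jar each stand upright on their own tile, about 1–2 mm off centre by the camera measurements, and the bottle, hammer and look-alikes were left alone.

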